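# Try the new drawer lock with its key

## Robot

A 6-joint arm with a two-finger parallel gripper is mounted at the origin on the work surface. World frame = base frame: x ahead of the robot, y to its left, z up, the work surface at z = 0. Lengths are in mm, angles in rad, forces in N, time in s.
With the tool pointing down it reaches from about 425 to 950 mm from the base axis. Payload 14.7 kg.
Tool frame: the origin (TCP) lies at the very end of the fingers, on their centre line; the grasp point (between the pads) lies 19 mm behind it (manip.tcp_to_grasp is the distance from the TCP to the grasp point, in mm); z points along the fingers, y is the line along which they close (so a half turn about z gives the same grasp; the last joint's range is limited). The gripper opens to 85 mm and grips with 20 to 120 N. Pads are 22 mm wide; open, the fingers measure 114 mm over their backs; the gripper's body (76 mm by 85 mm) begins 54 mm behind the grasp point. The pads swing forward as they close: fully open they stand 13 mm farther back than shut.
Start: joints at [-1.182, 0.48, 1.596, -0, 1.065, -0.047], TCP at [274.403, -589.233, 231.297] pointing down, gripper open.
Joint ranges: [-2.75, 2.75], [-0.82, 2.05], [0.23, 2.67], [-1.56, 4.7], [0.09, 2.69], [-2.92, 2.92]. Speed limits (rad/s): [1.89, 1.89, 2.39, 3.01, 3.01, 3.01].

## Interface

Orientations are given as a rotation vector (axis times angle).
In Python, from rig import manip gives the robot as it stands.
- The arm moves only by the shell command python3 -m crank 'ROWS' [FORCE]. ROWS is JSON, a list of rows, each a list of 5 numbers: the finger opening in m, from 0 to 0.0854, then the shift along the world's x, y, z in m, then the turn about the world's z in rad. In form: [[hand, dx, dy, dz, roll], ...]. A call has 1 to 10 rows; each row is the pose to reach, as a shift and turn from the pose commanded when the call began; what a row does not reach only later rows make up. A row lasts 1/8 s, in which the tool goes at most 62.5 mm and 10.7 degrees, less where a joint would pass 70% of its speed; a pose out of reach is approached as far as the arm can. A call with a gripper value outside its range is refused whole. The fingers move at their own pace and stop on an object; FORCE is the grip in N (left out, the last holds). Time passes only in rows, so rows that repeat a pose let the fingers close. It gives the time, the measured TCP pose, the force, the opening and the grip force at its end, in the units of the state.
- manip.observe(): the state, without advancing time (a new reading comes with each control period).
- manip.snapshot(name): name is "scene" or "top" or "wrist"; returns a dict with "pixels" (480x640x3 uint8, red, green, blue), "mtx" (3x3 intrinsics, pixels), "world_from_camera" (4x4, takes a point from camera to world coordinates). Camera axes: x right, y up, looking along -z (the intrinsics and any distortion apply to the point x, -y, -z); pixel columns grow to the right and rows downward; lengths in mm; the calibration is good to about 2 mm. A picture is of the moment at which its call begins. There is no depth.
- manip.job_done(): hands the job in; it is judged then, once.
The state is a dict: "time": time; "joint_positions": joint angles; "dq": joint speeds; "joint_torque": joint torques, N m; "position": TCP position; "eef_rot": TCP orientation; "contact_force": force on the tool from outside, world axes, zero at the start; "moment": the same for the moment, N m; "opening": opening from 0.0 (shut) to 1.0 (fully open); "finger_force": force on a finger pad.
Only numpy, scipy, OpenCV 4.12 (cv2) and the standard library are available. Lean on these libraries where they do the work, as an engineer would, in place of code of your own. Each camera call takes 0.05 s, during which the arm holds its last target. There are 200 camera calls.

## Task

The new lock in the drawer front has to be tried before the front goes on. Take its key from the tool rail of the red tray, push it fully home in the keyway, turn it clockwise to its stop so that the bolt shoots, turn it back until the lock is home again, then draw the key out and stand it fully down in the slot it came from. The lock was fitted by hand, so feel your way; do not force the key, draw it out only with the lock home, and leave everything else as it lies.

Things in the scene. Friction and masses are not known exactly. Their poses are not given: they have to be found in the camera images.
- key (a point): the key (sizes in mm), upright, blade down: flat black bow 26 wide (its x) x 10 thick (its y) x 34 high; this point is the bow's centre. Below it a neck 13 x 7 x 8, whose foot (the shoulder, 25 below this point) sits on what the blade stands in; below that the steel blade 9 (x) x 3 (y) x 25 long, its last 5 tapering to a tip of 3.6 x 1.8. The same either way round. Take the bow by its flat sides.
- front: white drawer front (mm), 140 (x) x 300 (y) x 16 board, face up on two battens, with two clamps (100 high, at x = -104 to -55, y = +-98). Fixed. Origin on the table under its middle, x towards the edge where the bolt comes out; board's top at 56. The lock was fitted by hand, axis near x = 45, y = 0 (up to 1.5 off in x, 2.5 in y), and sits twisted by up to 0.26 rad either way.
- lock (a joint): turn of the brass lock plug (mm: 17 diameter, in a flush steel ring of 29, face 58 above the table). 0 is home, keyway's long side then along the front's x but for the lock's twist; grows clockwise seen from above to a hard stop at 1.31. Keyway 10 x 4, over 25 deep; the blade has 0.12 rad of play either way. Friction 0.03 N m, stays where left. A twist over 0.2 N m or a push over 50 N bends the key.
- tray: red tote tray (mm) 300 (x) x 150 (y) x 36, fixed; origin under its middle. A rail 34 wide and 12 thick runs over its length along x, top at 62, with slots of 11 (x) x 5.4 (y) through it at x = -70 and x = +70: the key stands in one of them, shoulder on the rail, a T-handle hex key in the other.
- t_handle (a point): T-handle hex key standing in the other slot of the rail; black bar 60 mm (along the rail) x 12 x 13, this is the bar's centre, 14 above the rail. To be left.
- level (a point): chrome torpedo level, 230 x 16 x 42 mm, standing on its edge; its centre. To be left.
- runner1 (a point): white plastic drawer runner, a channel 300 x 34 x 13 mm lying on the table; its centre. To be left.
- runner2 (a point): second white plastic drawer runner, like the first; its centre. To be left.
- jar (a point): glass jar with a steel twist cap, 68 mm diameter, 88 mm high; its centre. To be left.
- tape_measure (a point): tape measure, 66 x 34 x 62 mm, standing on the table; its centre. To be left.
- hex_key (a point): L-shaped steel hex key, 80 x 30 mm, 6 mm thick, lying on the near half of the drawer front; its middle. To be left.

How it is judged (in metres and radians):
On the way, in this order (a step that is already met when the one before it is completed fails the run):
1. the key is fully in the lock (z of key in the frame of front below 0.0855 m and x of key in the frame of front between 0.039 and 0.051 m and y of key in the frame of front between -0.007 and 0.007 m and angle between key's own z axis and vertical below 0.15 rad), for 0.2 s.
2. turned clockwise to its stop with the key fully in (all of step 1 and value of joint lock above 1.27 rad), for 0.2 s.
3. turned back home with the key still fully in (all of step 1 and value of joint lock below 0.05 rad), for 0.2 s.
At the end, for the whole second after the job is handed in: the lock is home (within 0.05 rad) and the key stands free, upright (within 0.12 rad) and at rest in the slot of the rail it came from, shoulder down on the rail (within 5 mm of where it stood at the start) (value of joint lock below 0.05 rad and distance of key from where it was at the start of the episode below 0.005 m and angle between key's own z axis and vertical below 0.12 rad and linear speed of key_body below 0.02 m/s); the robot touches nothing.
It fails at once if the key is pressed or twisted against the lock or drawer front with more than 65 N in all (a twist of about 0.2 N m) (contact force between key_body and lock_unit above 65 N or contact force between key_body and front above 65 N).
It fails at once if the key is drawn out of a turned lock (value of joint lock above 0.25 rad and z of key in the frame of front above 0.094 m).
It fails at once if one of the other things is moved by more than 15 mm (distance of any of level, runner1, runner2, jar, tape_measure, hex_key, t_handle from where it was at the start of the episode above 0.015 m).
It also fails if it takes over 72 s, if anything falls off the work surface, if the arm or the gripper's body presses on something with over 40 N, if the wrist force passes 120 N, or if a joint passes its speed limit or range.

## Working session

There is one attempt and no reset: what is moved stays moved. The work goes in short steps, Python scripts to look and compute and a shell command to move; the robot and the scene stay as the last step left them, time stands still between calls to the robot, and variables do not carry over. Pictures are saved under pics/ and viewed, at most 10 in all, crops included, and the job is handed in when it is done.

```bash
mkdir -p pics; ls
cat > h.py <<'E'
import numpy as np, cv2
from rig import manip
def snap(n,f=None):
    s=manip.snapshot(n)
    if f: cv2.imwrite(f'pics/{f}.png',s['pixels'][:,:,::-1])
    return s
def ray(s,u,v):
    K=np.array(s['mtx']);T=np.array(s['world_from_camera'])
    d=np.linalg.inv(K)@[u,v,1]; d=T[:3,:3]@[d[0],-d[1],-d[2]]
    return T[:3,3],d
def onz(s,u,v,z):
    o,d=ray(s,u,v); return o+d*(z-o[2])/d[2]
def proj(s,p):
    K=np.array(s['mtx']);T=np.array(s['world_from_camera'])
    c=T[:3,:3].T@(np.array(p)-T[:3,3]); q=K@[c[0],-c[1],-c[2]]; return q[:2]/q[2]
E
python3 -c "
from h import *
for n in ['top','scene']:
    s=snap(n,n); print(n,s['mtx'],s['world_from_camera'],[k for k in s])
print(manip.observe())"
```

```text
pics
top [[467.94637707   0.         307.03296416]
 [  0.         467.94637707 237.46019881]
 [  0.           0.           1.        ]] [[-2.63917119e-02  9.98287991e-01 -5.21973556e-02  4.57510444e+02]
 [-9.99569678e-01 -2.70223354e-02 -1.14127982e-02  1.32049916e+01]
 [-1.28037538e-02  5.18736906e-02  9.98571572e-01  1.16129582e+03]
 [ 0.00000000e+00  0.00000000e+00  0.00000000e+00  1.00000000e+00]] ['pixels', 'mtx', 'world_from_camera']
scene [[451.10003911   0.         321.21915009]
 [  0.         451.10003911 236.09076437]
 [  0.           0.           1.        ]] [[-6.99258717e-01 -4.85408348e-01  5.24800899e-01  1.01956529e+03]
 [ 7.14596312e-01 -4.94891590e-01  4.94403100e-01  4.68106818e+02]
 [ 1.97321595e-02  7.20736464e-01  6.92928273e-01  7.14427302e+02]
 [ 0.00000000e+00  0.00000000e+00  0.00000000e+00  1.00000000e+00]] ['pixels', 'mtx', 'world_from_camera']
{'time': 0.1, 'joint_positions': array([-1.18158715e+00,  4.80768854e-01,  1.59682449e+00,  8.80460165e-06,
        1.06508571e+00, -4.66000952e-02]), 'dq': array([ 0.00108071, -0.00059426, -0.00068572,  0.0008992 , -0.00103028,
        0.00040331]), 'joint_torque': array([ 7.61568863e-04, -9.52256370e+01, -4.31040967e+01, -6.84684983e-05,
        5.13294872e-03, -1.07326218e-05]), 'position': array([ 274.27375227, -588.88854559,  230.73165953]), 'eef_rot': array([-3.06625706e+00, -6.78924714e-01,  2.78890460e-04]), 'contact_force': array([ 0.09503498,  0.10930373, -0.67180661]), 'moment': array([-0.04055584,  0.01419511, -0.01338211]), 'finger_force': 0.0, 'opening': 1.002999098399582}
```

View pics/top.png

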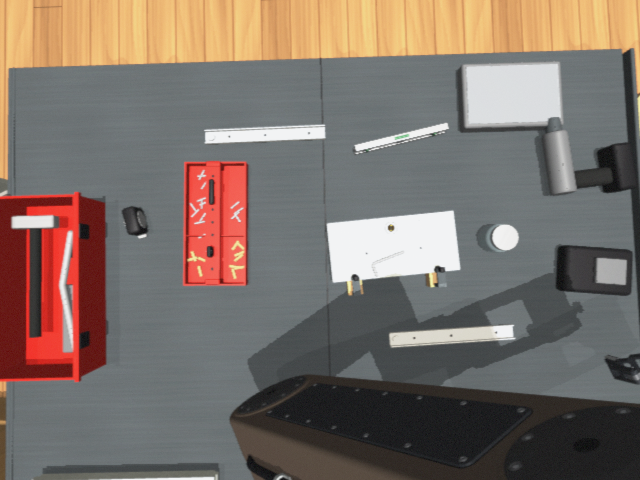

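View pics/scene.png

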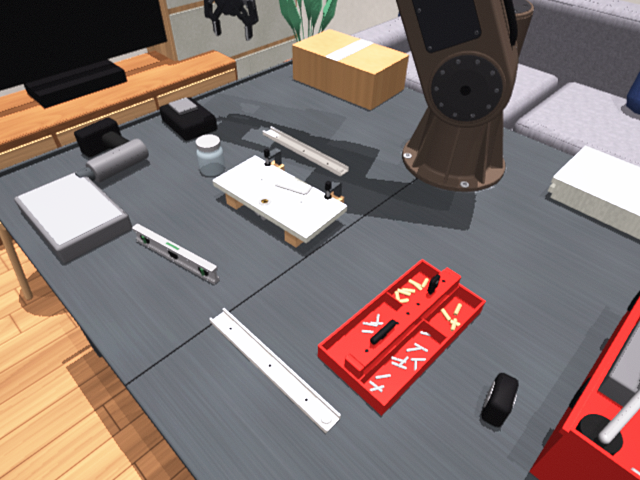

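The top view shows the front (board centre about 393,246, lock 391,228, clamps on its near edge), the tray (215,224) with the key's bow at (210,252) and the T-handle at (211,190). The scene view agrees: the bow is at (433,285) and the lock at (264,201).

Run:
```python
from h import *
def load(n): return cv2.imread(f'pics/{n}.png')
s=snap('top'); im=s['pixels']; hsv=cv2.cvtColor(im,cv2.COLOR_RGB2HSV)
def big(m,box):
    k=np.zeros_like(m);x0,y0,x1,y1=box;k[y0:y1,x0:x1]=m[y0:y1,x0:x1]
    c=max(cv2.findContours(k,cv2.RETR_EXTERNAL,cv2.CHAIN_APPROX_NONE)[0],key=cv2.contourArea);return c
red=cv2.inRange(hsv,(0,120,80),(8,255,255))|cv2.inRange(hsv,(172,120,80),(180,255,255))
c=big(red,(150,140,270,300)); W=np.array([onz(s,*p[0],36)[:2] for p in c],np.float32)
print('tray',cv2.minAreaRect(W))
wh=cv2.inRange(hsv,(0,0,190),(180,60,255))
c=big(wh,(315,200,470,295)); W=np.array([onz(s,*p[0],56)[:2] for p in c],np.float32)
print('front',cv2.minAreaRect(W), cv2.boxPoints(cv2.minAreaRect(W)))
dark=cv2.inRange(hsv,(0,0,0),(180,255,60))
for nm,box,z in [('key',(200,240,222,262),104),('T',(200,170,222,212),82)]:
    c=big(dark,box); r=cv2.minAreaRect(c); print(nm,r, onz(s,*r[0],z)); W=np.array([onz(s,*p[0],z)[:2] for p in c],np.float32); print(cv2.minAreaRect(W))
br=cv2.inRange(hsv,(12,80,40),(35,255,220)); c=big(br,(380,218,402,240)); r=cv2.minAreaRect(c); print('lock',r,onz(s,*r[0],58))
s2=snap('scene');im=s2['pixels'];hsv=cv2.cvtColor(im,cv2.COLOR_RGB2HSV)
dark=cv2.inRange(hsv,(0,0,0),(180,255,60))
c=big(dark,(424,270,444,300)); r=cv2.boundingRect(c); print('scene key',r)
br=cv2.inRange(hsv,(12,80,40),(35,255,200)); c=big(br,(255,193,274,210)); r=cv2.minAreaRect(c); print('lock',r,onz(s2,*r[0],58))
```

```text
tray ((558.46142578125, 247.17562866210938), (154.6696014404297, 300.81488037109375), 88.62478637695312)
front ((489.01080322265625, -175.8861083984375), (141.86453247070312, 301.22845458984375), 4.073554039001465) [[ 407.55853   -30.691208]
 [ 428.9569   -331.15863 ]
 [ 570.4631   -321.081   ]
 [ 549.0647    -20.613586]]
key ((211.0, 251.0), (8.0, 2.0), 90.0) [487.96281949 243.57414331 104.        ]
((487.9796142578125, 243.57345581054688), (4.543488502502441, 18.145509719848633), 89.10548400878906)
T ((212.0, 202.0), (0.0, 0.0), 0.0) [602.43234408 244.24632712  82.        ]
((602.432373046875, 244.24632263183594), (0.0, 0.0), 0.0)
lock ((391.0, 227.5), (5.0, 4.0), 90.0) [ 533.33591564 -172.76884964   58.        ]
scene key (428, 275, 12, 19)
lock ((264.0, 200.5), (3.0, 6.0), 90.0) [ 531.89432591 -173.43977156   58.        ]
```

```bash
R='[0.06,0.23,0.55,0.02,1.85]'; python3 -m crank '[[0.06,0.23,0.55,0.02,1.8],[0.06,0.23,0.55,0.02,1.8],[0.06,0.23,0.55,0.02,1.8],[0.06,0.23,0.55,0.02,1.8],[0.06,0.23,0.55,0.02,1.8],[0.06,0.23,0.55,0.02,1.8],[0.06,0.23,0.55,0.02,1.8],[0.06,0.23,0.55,0.02,1.8],[0.06,0.23,0.55,0.02,1.8],[0.06,0.23,0.55,0.02,1.8]]' 30; python3 -c "
from h import *
o=manip.observe();print(o['time'],o['position'],o['eef_rot'],o['joint_positions'])"
```

```text
time: 1.45
position: [505.1, -36.5, 251.5]
eef_rot: [1.365, 2.829, 0.001]
contact_force: [0.5, -0.2, 0.3]
opening: 0.702
finger_force: 0.0
1.45 [505.12552058 -36.49622538 251.45172836] [1.36464310e+00 2.82938461e+00 5.74226907e-04] [-1.32176071e-01  2.56898280e-01  1.89603500e+00  3.00864337e-04
  9.88252588e-01 -8.04344926e-01]
```

```bash
python3 -m crank '[[0.06,-0.017,0.283,-0.05,0.874],[0.06,-0.017,0.283,-0.05,0.874],[0.06,-0.017,0.283,-0.05,0.874],[0.06,-0.017,0.283,-0.05,0.874],[0.06,-0.017,0.283,-0.05,0.874],[0.06,-0.017,0.283,-0.05,0.874],[0.06,-0.017,0.283,-0.05,0.874]]'; python3 -c "
from h import *
s=snap('wrist','w1');print(s['world_from_camera'],s['mtx'])
o=manip.observe();print(o['position'],o['eef_rot']); print(proj(s,[488.5,249,104]),proj(s,[488,249,62]))"
```

```text
time: 2.33
position: [487.2, 243.5, 201.2]
eef_rot: [-0.051, -3.141, 0.001]
contact_force: [-0.5, -0.4, -0.1]
opening: 0.706
finger_force: 0.0
[[ 3.25383103e-02 -9.51368480e-01 -3.06331966e-01  4.07534177e+02]
 [ 9.99470488e-01  3.09862090e-02  9.92967965e-03  2.46026594e+02]
 [ 4.52820867e-05 -3.06492854e-01  9.51872958e-01  3.43446060e+02]
 [ 0.00000000e+00  0.00000000e+00  0.00000000e+00  1.00000000e+00]] [[394.94647166   0.         324.82647102]
 [  0.         394.94647166 240.56282093]
 [  0.           0.           1.        ]]
[487.41561444 243.04650973 201.35892683] [-5.22512425e-02 -3.14103769e+00  4.14873989e-04]
[333.57185174 246.10763713] [332.35667    227.33042332]
```

View pics/w1.png

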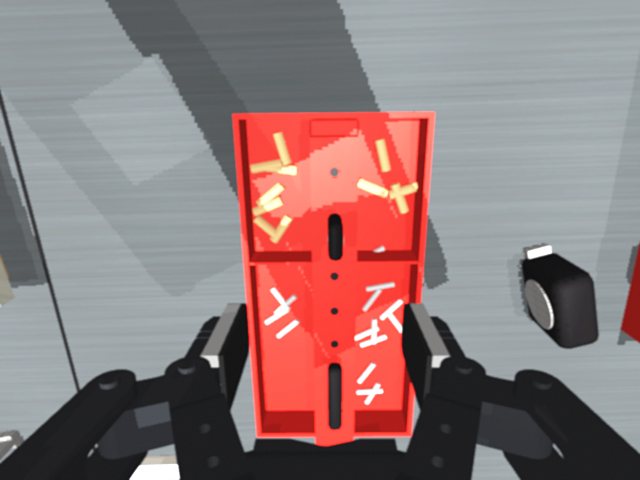

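The wrist view shows the key's bow at (335,237) and the T-handle at (335,395), with the fingers straddling the rail.

Run:
```python
from h import *
s=snap('wrist');im=s['pixels'];g=cv2.cvtColor(im,cv2.COLOR_RGB2HSV)
d=cv2.inRange(g,(0,0,0),(180,255,70))
for box in [(320,205,352,268),(325,355,345,435)]:
    x0,y0,x1,y1=box;c=max(cv2.findContours(d[y0:y1,x0:x1],cv2.RETR_EXTERNAL,cv2.CHAIN_APPROX_NONE)[0],key=cv2.contourArea)+[x0,y0]
    print(cv2.boundingRect(c),cv2.fitLine(c,2,0,.01,.01).ravel())
x,y,w,h=cv2.boundingRect(c) if 0 else (0,0,0,0)
c=max(cv2.findContours(d[205:268,320:352],cv2.RETR_EXTERNAL,cv2.CHAIN_APPROX_NONE)[0],key=cv2.contourArea)+[320,205]
x,y,w,h=cv2.boundingRect(c);u=x+(w-1)/2
print(onz(s,u,y,104),onz(s,u,y+h-1,104),onz(s,u,y+h-1,70),onz(s,335,270,62))
hs=cv2.inRange(g,(0,120,80),(8,255,255))
```

```text
(330, 214, 13, 45) [2.2334820e-02 9.9975055e-01 3.3561615e+02 2.3623233e+02]
(330, 363, 12, 65) [ 1.1401928e-03 -9.9999934e-01  3.3503571e+02  3.9501428e+02]
[467.69406031 250.68089529 104.        ] [496.94134005 249.95923051 104.        ] [509.60657892 250.56867487  70.        ] [522.37473849 249.7028269   62.        ]
```

```bash
python3 -m crank '[[0.05,0,0.0063,-0.04,0],[0.05,0,0.0063,-0.09,0],[0.05,0,0.0063,-0.12,0],[0.05,0,0.0063,-0.1325,0],[0.05,0,0.0063,-0.1325,0]]'; python3 -m crank '[[0,0,0,0,0],[0,0,0,0,0],[0,0,0,0,0],[0,0,0,0,0],[0,0,0,0,0],[0,0,0,0,0]]' 50; python3 -c "
from h import *
snap('wrist','w2');o=manip.observe();print(o['position'],o['eef_rot'],o['contact_force'],o['moment'])"
```

```text
time: 3.05
position: [487.5, 249.5, 68.8]
eef_rot: [-0.052, -3.141, 0.0]
contact_force: [0.2, -0.7, 0.4]
opening: 0.586
finger_force: 0.0
time: 3.8
position: [488.1, 250.4, 69.8]
eef_rot: [0.05, 3.14, 0.001]
contact_force: [-0.4, -0.2, 9.3]
opening: 0.113
finger_force: 50.6
[488.0441734  250.41475949  69.77202023] [4.97002142e-02 3.13960608e+00 1.10610421e-03] [-0.21824232 -0.01155358  8.84452903] [-0.06036512  0.03658879  0.06468968]
```

View pics/w2.png

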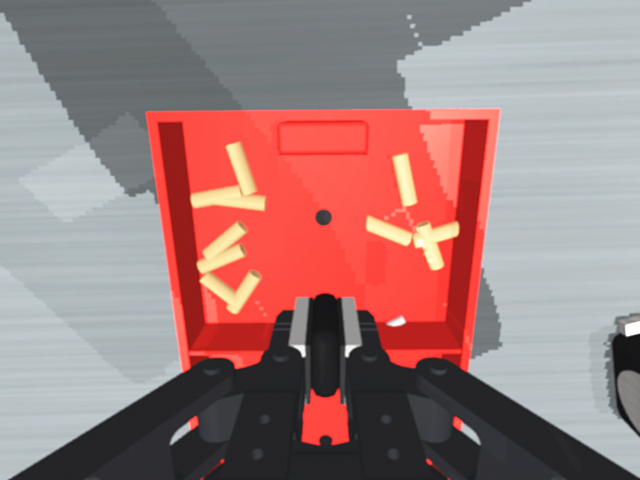

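The key is gripped between the pads (bow at 325,297–395), with the slot direction matching the hand. Lifting and going to look at the lock.

```bash
python3 -m crank '[[0,0,0,0.02,0],[0,0,0,0.05,0],[0,0,0,0.09,0],[0,0.10,-0.42,0.09,0.105],[0,0.10,-0.42,0.09,0.105],[0,0.10,-0.42,0.09,0.105],[0,0.10,-0.42,0.09,0.105],[0,0.10,-0.42,0.09,0.105],[0,0.10,-0.42,0.09,0.105],[0,0.10,-0.42,0.09,0.105]]'; python3 -m crank '[[0,0,0,-0.04,0],[0,0,0,-0.04,0],[0,0,0,-0.04,0],[0,0,0,-0.04,0]]';  python3 -c "
from h import *
s=snap('wrist','w3');o=manip.observe();print(o['position'],o['eef_rot'],o['contact_force'],o['moment'],proj(s,[533,-173,58]))
a=proj(s,[533,-173,58]).astype(int);im=cv2.imread('pics/w3.png');im[:300]
c=im[max(0,a[1]-60):a[1]+60,a[0]-80:a[0]+80];cv2.imwrite('pics/w3c.png',cv2.resize(c,None,fx=5,fy=5,interpolation=cv2.INTER_CUBIC));print(a)"
```

```text
time: 5.1
position: [587.7, -172.2, 159.3]
eef_rot: [-0.114, 3.139, -0.0]
contact_force: [1.4, 0.4, -0.1]
opening: 0.11
finger_force: 49.1
time: 5.6
position: [588.2, -169.4, 120.3]
eef_rot: [-0.117, 3.138, -0.001]
contact_force: [-0.3, 0.0, -1.2]
opening: 0.111
finger_force: 49.2
[ 588.15048553 -169.46784203  120.19580493] [-1.16537395e-01  3.13770284e+00 -1.06335743e-03] [-0.19631313  0.88403554  0.29421734] [0.02470175 0.00505434 0.00353625] [325.67822163 163.32393972]
[325 163]
```

View pics/w3c.png

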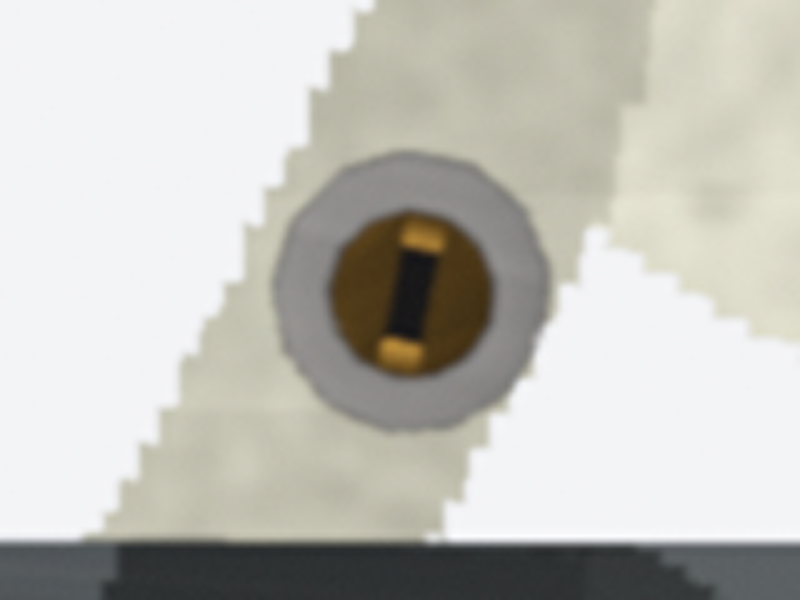

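View pics/w3.png

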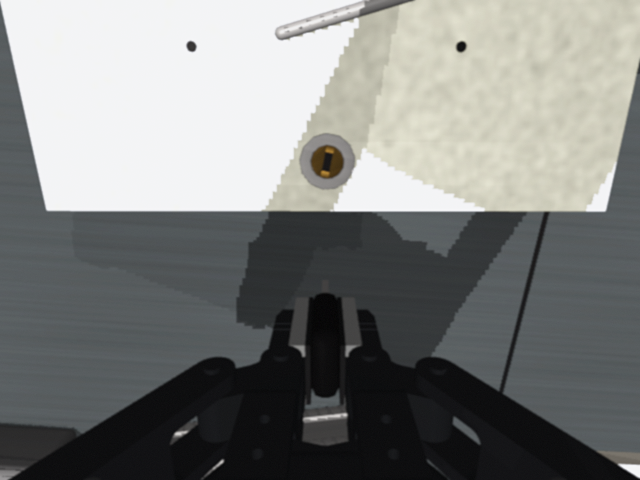

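The crop shows the lock ring centred at (411,291), which is full-frame (327.2,161.2). The dark keyway runs from (417,250) to (403,340), tilted about 10° from the hand. The full picture shows the bow and a sliver of blade at about (325,285).

Run:
```python
from h import *
s=snap('wrist');o=manip.observe();p=o['position'];r=o['eef_rot'];im=s['pixels']
print('yaw',2*np.arctan2(r[1],r[0])-np.pi,p)
hsv=cv2.cvtColor(im,cv2.COLOR_RGB2HSV)
b=hsv[130:192,295:360]
br=cv2.inRange(b,(10,110,30),(35,255,255)); dk=cv2.inRange(b,(0,0,0),(180,255,45))
pl=cv2.findContours(br,cv2.RETR_EXTERNAL,cv2.CHAIN_APPROX_NONE)[0];pl=max(pl,key=cv2.contourArea)
k=max(cv2.findContours(dk,cv2.RETR_EXTERNAL,cv2.CHAIN_APPROX_NONE)[0],key=cv2.contourArea)
f=lambda q:np.float32([onz(s,*(a[0]+[295,130]),58)[:2] for a in q])
W=f(pl);print('plug',cv2.minEnclosingCircle(W),cv2.minAreaRect(W)); W=f(k);R=cv2.minAreaRect(W);print('slot',R)
# gold marks bright
gd=cv2.inRange(b,(10,80,130),(35,255,255)); 
for c in cv2.findContours(gd,cv2.RETR_EXTERNAL,cv2.CHAIN_APPROX_NONE)[0]:
    if len(c)>3: m=c.reshape(-1,2).mean(0)+[295,130]; print('gold',m,onz(s,*m,58)[:2])
m=cv2.inRange(b,(0,0,100),(180,30,175)) ; c=max(cv2.findContours(m,cv2.RETR_EXTERNAL,cv2.CHAIN_APPROX_NONE)[0],key=cv2.contourArea);print('ring',cv2.minEnclosingCircle(f(c)))
print('tip expected',proj(s,[p[0],p[1],p[2]-32.8]),proj(s,[p[0]-1.8,p[1],p[2]-32.8]),'bow near top/bottom',proj(s,[p[0]-13,p[1],p[2]+34.2]),proj(s,[p[0]-13,p[1],p[2]+0.2]))
for v in range(274,302,2): print(v,im[v,318:334].astype(int).sum(1)//3)
```

```text
yaw 0.07412951101278153 [ 588.01435504 -169.53637998  119.99247321]
plug ((532.0891723632812, -172.4440155029297), 7.951712608337402) ((532.05517578125, -172.43568420410156), (15.464018821716309, 15.428154945373535), 49.18893051147461)
slot ((532.0986328125, -172.4595489501953), (3.5126357078552246, 8.40921688079834), 83.03899383544922)
gold [324.76470588 172.94117647] [ 537.86244481 -173.14858891]
gold [329.     150.4375] [ 526.38785269 -171.85029063]
ring ((532.151611328125, -172.4292449951172), 14.587401390075684)
tip expected [324.50947884 286.01099241] [324.78479667 282.60547366] bow near top/bottom [327.35096743 337.60888214] [326.85315123 290.87716406]
274 [55 56 54 54 54 55 55 55 56 55 55 56 54 55 56 55]
276 [55 54 54 55 55 54 53 54 54 53 54 54 54 54 54 53]
278 [55 54 56 54 54 55 55 54 55 54 53 54 53 55 54 54]
280 [54 56 54 58 60 62 62 60 62 62 58 56 55 56 55 55]
282 [55 55 55 57 61 63 65 64 64 63 59 57 56 55 55 54]
284 [54 55 56 57 61 63 65 64 64 63 60 57 54 54 54 54]
286 [56 56 56 57 61 64 64 64 64 64 59 56 56 56 54 54]
288 [56 56 57 59 63 64 65 64 64 64 60 59 56 55 56 57]
290 [56 57 57 59 63 65 65 64 65 64 61 59 57 58 57 56]
292 [54 52 50 51 50 47 47 47 48 48 51 52 52 55 57 56]
294 [27 22 16 12 12 10  8  7  6 10 12 14 19 23 31 38]
296 [ 7  7  6  3  8  9  8  7  6  4  7  4  7  5  6 10]
298 [4 9 7 6 7 6 6 5 8 6 6 7 6 7 8 4]
300 [6 5 6 6 9 7 5 6 7 7 7 7 7 8 4 8]
```

```bash
python3 -m crank '[[0,-0.0548,-0.0032,0,-0.191],[0,-0.0548,-0.0032,0,-0.191],[0,-0.0548,-0.0032,-0.025,-0.191],[0,-0.0548,-0.0032,-0.025,-0.191],[0,-0.0548,-0.0032,-0.025,-0.191]]';  python3 - <<'E'
from h import *
o=manip.observe();r=o['eef_rot'];print(o['position'],2*np.arctan2(r[1],r[0])-np.pi,o['contact_force'],o['moment'])
s=snap('wrist','w4');a=proj(s,[533,-173,62]).astype(int);print(a)
im=cv2.imread('pics/w4.png');cv2.imwrite('pics/w4c.png',cv2.resize(im[a[1]-40:a[1]+80,a[0]-60:a[0]+60],None,fx=5,fy=5,interpolation=cv2.INTER_CUBIC))
E
```

```text
time: 6.32
position: [533.3, -173.1, 94.5]
eef_rot: [0.184, 3.136, -0.0]
contact_force: [0.1, -0.2, 0.1]
opening: 0.107
finger_force: 49.2
[ 533.288849   -173.12558205   94.4936601 ] -0.11703335254159075 [ 0.1445924  -0.22978439  0.06141511] [ 0.00297591  0.03493377 -0.0169973 ]
[325 286]
```

View pics/w4c.png

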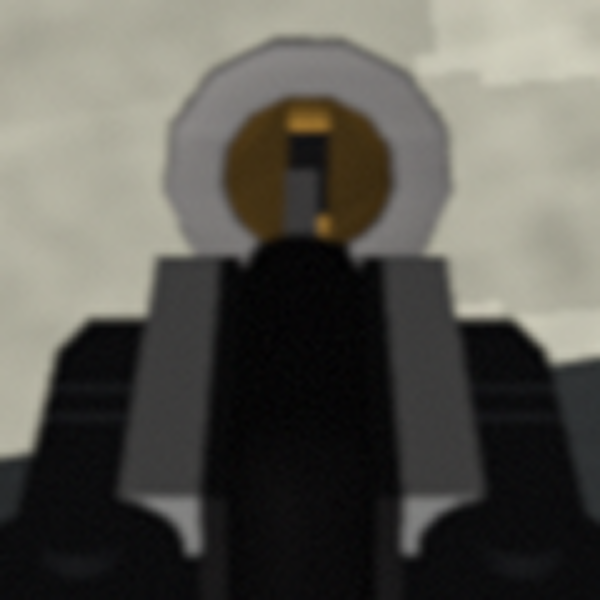

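The close crop shows the blade tip's near edge at row 168, columns 287–318. The slot is at columns 289–328, and the plug centre is around (308,171). The yaw matches, so I shift about +0.7 mm in y and +1 mm in x, then feel downward.

```bash
python3 -m crank '[[0,0.001,0.0007,0,0],[0,0.001,0.0007,-0.003,0],[0,0.001,0.0007,-0.005,0],[0,0.001,0.0007,-0.007,0],[0,0.001,0.0007,-0.007,0]]';  python3 - <<'E'
from h import *
o=manip.observe();r=o['eef_rot'];print(o['position'],2*np.arctan2(r[1],r[0])-np.pi,o['contact_force'],o['moment'])
E
```

```text
time: 7.0
position: [533.5, -172.4, 86.6]
eef_rot: [-0.185, -3.136, -0.0]
contact_force: [0.4, -0.3, -0.3]
opening: 0.112
finger_force: 49.2
[ 533.46749669 -172.4156756    86.56713237] -6.401066123945698 [ 0.43266884 -0.34267759 -0.33456762] [-0.01483251  0.03946807 -0.01341376]
```

```bash
python3 -m crank '[[0,0,0,-0.002,0],[0,0,0,-0.004,0],[0,0,0,-0.006,0],[0,0,0,-0.006,0]]';  python3 - <<'E'
from h import *
o=manip.observe();r=o['eef_rot'];print(o['position'],o['contact_force'],o['moment'])
E
```

```text
time: 7.5
position: [533.5, -172.4, 80.6]
eef_rot: [-0.185, -3.136, -0.0]
contact_force: [0.3, -0.0, -0.8]
opening: 0.109
finger_force: 49.2
[ 533.51776799 -172.39163276   80.60981115] [ 0.27339639 -0.01096979 -0.7952473 ] [ 0.01955059  0.0335137  -0.01266193]
```

```bash
python3 -m crank '[[0,0,0,-0.003,0],[0,0,0,-0.006,0],[0,0,0,-0.009,0],[0,0,0,-0.011,0],[0,0,0,-0.012,0],[0,0,0,-0.012,0]]';  python3 -m crank '[[0,0,0,-0.0015,0],[0,0,0,-0.0025,0],[0,0,0,-0.0025,0]]'
python3 - <<'E'
from h import *
o=manip.observe();r=o['eef_rot'];print(o['position'],o['contact_force'],o['moment'])
E
```

```text
time: 8.25
position: [533.6, -172.4, 68.7]
eef_rot: [-0.185, -3.136, -0.0]
contact_force: [0.2, -0.1, -0.1]
opening: 0.106
finger_force: 49.2
time: 8.62
position: [533.6, -172.4, 66.2]
eef_rot: [-0.185, -3.136, -0.0]
contact_force: [0.4, 0.4, -0.0]
opening: 0.11
finger_force: 49.2
[ 533.57351056 -172.43987296   66.24754097] [ 0.42772879  0.36996241 -0.03679975] [-0.01542103  0.01533911  0.01749553]
```

```bash
python3 -m crank '[[0,0,0,-0.0008,0],[0,0,0,-0.0014,0],[0,0,0,-0.0014,0],[0,0,0,-0.0014,0]]'
python3 - <<'E'
from h import *
o=manip.observe();r=o['eef_rot'];print(o['position'],o['contact_force'],o['moment'],o['joint_positions'][5])
E
```

```text
time: 9.12
position: [533.8, -172.5, 65.7]
eef_rot: [0.185, 3.136, -0.0]
contact_force: [-4.0, 1.6, 16.1]
opening: 0.107
finger_force: 52.0
[ 533.75496419 -172.45482911   65.68579808] [-3.96506117  1.63096213 16.14018785] [ 0.22920307  0.64413893 -0.05873906] -1.8195840696690415
```

```bash
python3 -m crank '[[0,0,0,0.0004,0],[0,0,0,0.0004,-0.1],[0,0,0,0.0004,-0.2],[0,0,0,0.0004,-0.3],[0,0,0,0.0004,-0.35],[0,0,0,0.0004,-0.35]]'
python3 - <<'E'
from h import *
o=manip.observe();r=o['eef_rot'];print(o['position'],o['contact_force'],o['moment'],o['joint_positions'][5],2*np.arctan2(r[1],r[0]))
E
```

```text
time: 9.88
position: [533.8, -172.5, 65.8]
eef_rot: [0.729, 3.055, -0.0]
contact_force: [-2.2, 0.9, 9.0]
opening: 0.114
finger_force: 50.7
[ 533.80660612 -172.52880928   65.78925621] [-2.24668426  0.88308089  9.00999826] [0.07348195 0.38701303 0.01019866] -1.4687426187721115 2.6730015779510174
```

```bash
python3 -m crank '[[0,0,0,0,-0.12],[0,0,0,0,-0.24],[0,0,0,0,-0.36],[0,0,0,0,-0.45],[0,0,0,0,-0.45]]'
python3 - <<'E'
from h import *
o=manip.observe();r=o['eef_rot'];print(o['position'],o['contact_force'],o['moment'],o['joint_positions'][5],2*np.arctan2(r[1],r[0]))
E
```

```text
time: 10.5
position: [533.8, -172.6, 65.8]
eef_rot: [1.393, 2.815, -0.0]
contact_force: [-1.8, -0.9, 9.7]
opening: 0.109
finger_force: 50.7
[ 533.76431415 -172.62536008   65.79391996] [-1.7813754  -0.91847278  9.65192551] [-0.20235708  0.42812325  0.00865324] -1.0181080400680416 2.222391754768174
```

```bash
python3 -m crank '[[0,0,0,0,-0.12],[0,0,0,0,-0.24],[0,0,0,0,-0.36],[0,0,0,0,-0.46],[0,0,0,0,-0.46]]'; python3 -m crank '[[0,0,0,0,-0.03],[0,0,0,0,-0.06],[0,0,0,0,-0.06]]';python3 - <<'E'
from h import *
o=manip.observe();r=o['eef_rot'];print(o['position'],o['contact_force'],o['moment'],o['joint_positions'][5],2*np.arctan2(r[1],r[0]))
E
```

```text
time: 11.12
position: [533.7, -172.7, 65.8]
eef_rot: [1.999, 2.423, -0.0]
contact_force: [-2.5, -1.2, 9.3]
opening: 0.107
finger_force: 50.7
time: 11.5
position: [533.6, -172.7, 65.8]
eef_rot: [2.069, 2.363, -0.0]
contact_force: [-3.2, -2.1, 10.0]
opening: 0.113
finger_force: 50.8
[ 533.64513315 -172.68698764   65.78995886] [-3.22229629 -2.06367966  9.9658817 ] [-0.32942082  0.56382192  0.05687289] -0.49915595149347436 1.7034590685600135
```

```bash
python3 -m crank '[[0,0,0,0,-0.03],[0,0,0,0,-0.06],[0,0,0,0,-0.06]]';python3 - <<'E'
from h import *
o=manip.observe();r=o['eef_rot'];print(o['contact_force'],o['moment'],2*np.arctan2(r[1],r[0]))
E
python3 -m crank '[[0,0,0,0,-0.03],[0,0,0,0,-0.03]]';python3 - <<'E'
from h import *
o=manip.observe();r=o['eef_rot'];print(o['contact_force'],o['moment'],2*np.arctan2(r[1],r[0]))
E
```

```text
time: 11.88
position: [533.6, -172.7, 65.8]
eef_rot: [2.139, 2.3, -0.0]
contact_force: [-3.9, -1.8, 10.1]
opening: 0.112
finger_force: 50.8
[-3.92948731 -1.82535809 10.13923016] [-0.35388109  0.63475097  0.01177692] 1.643419531199302
time: 12.12
position: [533.7, -172.7, 65.8]
eef_rot: [2.173, 2.268, -0.0]
contact_force: [-3.7, -2.6, 9.5]
opening: 0.108
finger_force: 50.8
[-3.72023324 -2.55353655  9.53171988] [-0.37817546  0.60407444  0.04016319] 1.6134223440686986
```

```bash
cat > o.py <<'E'
from h import *
o=manip.observe();r=o['eef_rot'];print(o['contact_force'],o['moment'],2*np.arctan2(r[1],r[0]))
E
python3 -m crank '[[0,0,0,0,-0.025],[0,0,0,0,-0.025]]';python3 o.py; python3 -m crank '[[0,0,0,0,-0.02],[0,0,0,0,-0.02]]';python3 o.py
```

```text
time: 12.38
position: [533.6, -172.7, 65.8]
eef_rot: [2.201, 2.241, -0.0]
contact_force: [-3.9, -1.4, 10.2]
opening: 0.11
finger_force: 50.8
[-3.88902393 -1.37209297 10.15471505] [-0.30035878  0.63358781  0.04209438] 1.5885356219362121
time: 12.62
position: [533.6, -172.7, 65.8]
eef_rot: [2.224, 2.219, -0.0]
contact_force: [-3.8, -1.6, 8.7]
opening: 0.107
finger_force: 50.8
[-3.78168125 -1.57220339  8.66800504] [-0.33341717  0.6235533   0.06192667] 1.5686012079424705
```

```bash
python3 -m crank '[[0,0,0,0,-0.02],[0,0,0,0,-0.02]]';python3 o.py; python3 -m crank '[[0,0,0,0,-0.0],[0,0,0,0,-0.0]]';python3 o.py
```

```text
time: 12.88
position: [533.6, -172.7, 65.8]
eef_rot: [2.246, 2.196, -0.0]
contact_force: [-2.6, -1.8, 9.5]
opening: 0.107
finger_force: 50.8
[-2.59449172 -1.83259824  9.48646567] [-0.2605814   0.65069218  0.04734328] 1.5486497046075813
time: 13.12
position: [533.7, -172.7, 65.8]
eef_rot: [2.245, 2.197, -0.0]
contact_force: [-3.1, -1.8, 10.0]
opening: 0.109
finger_force: 50.8
[-3.13270546 -1.8464496  10.0150242 ] [-0.24541994  0.57460448  0.05665672] 1.5489553712005815
```

```bash
for i in 1; do python3 -m crank '[[0,0,0,0,-0.02],[0,0,0,0,-0.02]]' | head -1;python3 o.py; done; python3 -m crank '[[0,0,0,0,-0.015],[0,0,0,0,-0.015]]' | head -1;python3 o.py
```

```text
time: 13.38
[-3.85365682 -1.48862634 10.14458265] [-0.2325711   0.60893491  0.01905012] 1.528649432692984
time: 13.62
[-2.36784718 -1.38439869 10.02524711] [-0.25021498  0.59632771  0.03232663] 1.5137239470673367
```

```bash
python3 -m crank '[[0,0,0,0,-0.015],[0,0,0,0,-0.015]]' | head -1;python3 o.py;  python3 -m crank '[[0,0,0,0,-0.015],[0,0,0,0,-0.015]]' | head -1;python3 o.py
python3 - <<'E'
from h import *
s=snap('wrist','w5');a=proj(s,[533.5,-172.5,70]).astype(int);im=cv2.imread('pics/w5.png');print(a);cv2.imwrite('pics/w5c.png',cv2.resize(im[a[1]-60:a[1]+60,a[0]-80:a[0]+80],None,fx=5,fy=5,interpolation=cv2.INTER_CUBIC))
E
```

```text
time: 13.88
[-3.88666418 -2.23806294 10.27860677] [-0.28384195  0.65035938  0.14681051] 1.4988722524861964
time: 14.12
[-2.96552754 -0.80563406 10.4222831 ] [-0.20916244  0.62452502  0.15655846] 1.4838300864074798
[327 322]
```

View pics/w5c.png

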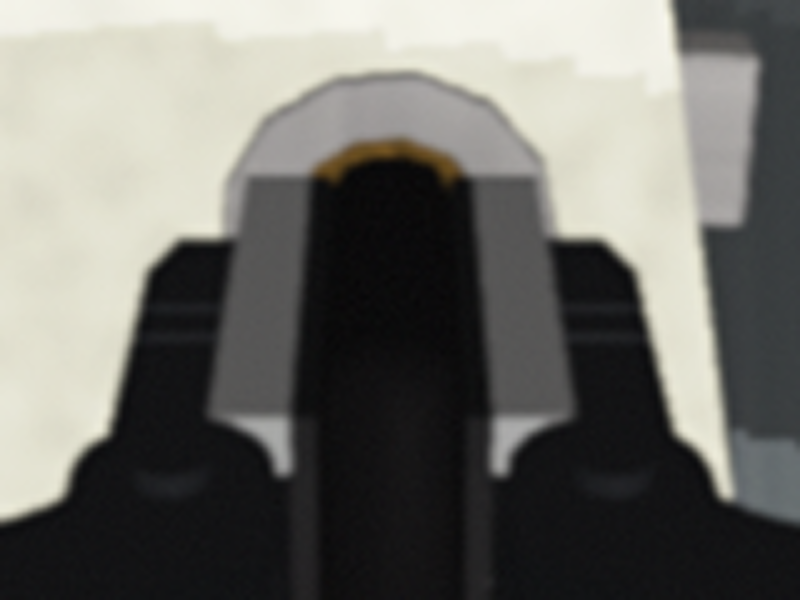

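The bolt shows as the light block at (690–760, 50–225), and the moment jumped to 0.15 N m, so the key is at its stop. Turning back.

```bash
python3 -m crank '[[0,0,0,0,0.14],[0,0,0,0,0.28],[0,0,0,0,0.42],[0,0,0,0,0.56],[0,0,0,0,0.7],[0,0,0,0,0.7]]' | head -1;python3 o.py;  python3 -m crank '[[0,0,0,0,0.14],[0,0,0,0,0.28],[0,0,0,0,0.42],[0,0,0,0,0.56],[0,0,0,0,0.7],[0,0,0,0,0.7]]' | head -2;python3 o.py; python3 -m crank '[[0,0,0,0,0.06],[0,0,0,0,0.09],[0,0,0,0,0.09]]' | head -2;python3 o.py
```

```text
time: 14.92
[-1.56681892 -1.0584338   8.89456982] [ 0.01528805  0.34233278 -0.01747385] 2.18609220625843
time: 15.68
position: [533.8, -172.5, 65.8]
[-2.41953882  1.10632535  9.14743249] [ 0.03544269  0.33731514 -0.01139815] 2.8861937166201304
time: 16.05
position: [533.8, -172.5, 65.8]
[-1.41436987  0.3535263   9.25364314] [0.09549447 0.33489086 0.00196212] 2.974269693425099
```

```bash
python3 -m crank '[[0,0,0,0,0.03],[0,0,0,0,0.03]]' | head -1;python3 o.py;  python3 -m crank '[[0,0,0,0,0.02],[0,0,0,0,0.02]]' | head -1;python3 o.py;python3 -m crank '[[0,0,0,0,0.015],[0,0,0,0,0.015]]' | head -1;python3 o.py
```

```text
time: 16.3
[-2.07863516  0.38260122  8.05553021] [ 0.12656377  0.31195355 -0.02841618] 3.004263315235412
time: 16.55
[-2.32512114  0.94907068  9.56554428] [ 0.08191092  0.29843646 -0.07674229] 3.024175100777132
time: 16.8
[-1.87194228  0.05602034  9.0182315 ] [ 0.08097633  0.31193826 -0.0044482 ] 3.0390182007218844
```

```bash
python3 -m crank '[[0,0,0,0,0.015],[0,0,0,0,0.015]]' | head -1;python3 o.py;  python3 -m crank '[[0,0,0,0,0.015],[0,0,0,0,0.015]]' | head -1;python3 o.py;python3 -m crank '[[0,0,0,0,0],[0,0,0,0,0]]' | head -1;python3 o.py
```

```text
time: 17.05
[-2.67213959  0.38750999  9.34767901] [ 0.11867827  0.36414576 -0.03413612] 3.0539873183918704
time: 17.3
[-1.88655969  1.04760756  8.86962343] [0.12726034 0.31803103 0.01191323] 3.0690170770622114
time: 17.55
[-2.06090592  0.8582731  10.4324485 ] [ 0.08540867  0.32022004 -0.03949432] 3.0687752223015052
```

```bash
python3 -m crank '[[0,0,0,0,0.015],[0,0,0,0,0.015]]' | head -1;python3 o.py;  python3 -m crank '[[0,0,0,0,0.015],[0,0,0,0,0.015]]' | head -1;python3 o.py
```

```text
time: 17.8
[-1.61950419  0.62053248  9.76516877] [ 0.08796122  0.36773745 -0.03007122] 3.08403983264537
time: 18.05
[-2.12690956  0.94323127  8.63006498] [ 0.12553633  0.31761575 -0.00057999] 3.0990617773159412
```

```bash
python3 -m crank '[[0,0,0,0,0.02],[0,0,0,0,0.02]]' | head -1;python3 o.py;  python3 -m crank '[[0,0,0,0,0.02],[0,0,0,0,0.02]]' | head -1;python3 o.py;  python3 -m crank '[[0,0,0,0,0.015],[0,0,0,0,0.015]]' | head -1;python3 o.py
```

```text
time: 18.3
[-1.66753576  0.91049923  8.95701991] [ 0.15530233  0.31742174 -0.023715  ] 3.1190313442362987
time: 18.55
[-2.59522352  1.46905305  9.80389859] [0.1850585  0.33978902 0.03072148] 3.1390742936416784
time: 18.8
[-2.07526281  0.01199019  9.95602963] [ 0.12010371  0.38443906 -0.01103466] 3.1540087881837504
```

```bash
python3 -m crank '[[0,0,0,0,0.02],[0,0,0,0,0.02]]' | head -1;python3 o.py;  python3 -m crank '[[0,0,0,0,0.015],[0,0,0,0,0.015]]' | head -1;python3 o.py;  python3 -m crank '[[0,0,0,0,0.015],[0,0,0,0,0.015]]' | head -1;python3 o.py
```

```text
time: 19.05
[-1.90818381 -0.45853903  9.92808996] [ 0.02692837  0.37821268 -0.11078503] 3.174079608818212
time: 19.3
[-2.35465663  0.62620223  8.94225453] [ 0.07732425  0.39091102 -0.06030069] 3.1889652616524433
time: 19.55
[-2.02394809  0.56263278  9.57651476] [ 0.10347024  0.38452947 -0.07127957] 3.2039124919194224
```

```bash
for i in 1 2; do :; done; python3 -m crank '[[0,0,0,0,0.01]]' | head -1;python3 o.py;  python3 -m crank '[[0,0,0,0,0.0]]' | head -1;python3 o.py;  python3 -m crank '[[0,0,0,0,0.01]]' | head -1;python3 o.py; python3 -m crank '[[0,0,0,0,0.0]]' | head -1;python3 o.py
```

```text
time: 19.68
[-1.33882528  0.49615149  8.93353102] [ 0.02897889  0.43138896 -0.1529343 ] 3.213874123259092
time: 19.8
[-0.97399676  0.90895676  9.77466945] [ 0.03146201  0.37693463 -0.11886304] 3.213860440869484
time: 19.92
[-2.03403162  0.07012915 11.02888751] [ 0.05552438  0.41772219 -0.11772744] 3.223853359639346
time: 20.05
[-1.57932636  0.28071167 10.02782783] [ 0.06653906  0.40302382 -0.17655865] 3.223773076145274
```

The home stop is felt. I back off to the middle of the play and draw out.

```bash
python3 -m crank '[[0,0,0,0,-0.1],[0,0,0,0,-0.19],[0,0,0,0,-0.19]]' | head -1;python3 o.py;  python3 -m crank '[[0,0,0,0.002,0],[0,0,0,0.004,0],[0,0,0,0.006,0],[0,0,0,0.006,0]]';python3 o.py
```

```text
time: 20.42
[-1.22268356  1.0977765   9.1899013 ] [ 0.18303054  0.33507584 -0.00339155] 3.0322662692193627
time: 20.92
position: [533.7, -172.5, 71.4]
eef_rot: [0.169, 3.137, -0.0]
contact_force: [1.0, 1.2, 0.1]
opening: 0.108
finger_force: 49.2
[1.00028143 1.16619445 0.05121195] [0.0129625  0.03956774 0.03492827] 3.0338034279769173
```

```bash
python3 -m crank '[[0,0,0,0.01,0],[0,0,0,0.025,0],[0,0,0,0.049,0],[0,0.0545,0.003,0.049,0],[0,0.0545,0.003,0.049,0],[0,0.0545,0.003,0.049,0]]';python3 - <<'E'
from h import *
o=manip.observe();r=o['eef_rot'];print(o['position'],2*np.arctan2(r[1],r[0]))
s=snap('wrist','w6');im=s['pixels'];hsv=cv2.cvtColor(im,cv2.COLOR_RGB2HSV)
a=proj(s,[532.1,-172.4,58]).astype(int);x0,y0=a-[30,30];b=hsv[y0:y0+60,x0:x0+60]
f=lambda q:np.float32([onz(s,*(c[0]+[x0,y0]),58)[:2] for c in q])
dk=cv2.inRange(b,(0,0,0),(180,255,45));k=max(cv2.findContours(dk,cv2.RETR_EXTERNAL,cv2.CHAIN_APPROX_NONE)[0],key=cv2.contourArea);print('slot',cv2.minAreaRect(f(k)))
gd=cv2.inRange(b,(10,80,130),(35,255,255)); 
for c in cv2.findContours(gd,cv2.RETR_EXTERNAL,cv2.CHAIN_APPROX_NONE)[0]:
    if len(c)>3: print('gold',f(c).mean(0))
print(a); p=o['position']; print('tip exp',proj(s,[p[0]-1.8,p[1],p[2]-32.8]))
cv2.imwrite('pics/w6c.png',cv2.resize(cv2.imread('pics/w6.png')[120:320,225:425],None,fx=3,fy=3,interpolation=cv2.INTER_CUBIC))
E
```

```text
time: 21.68
position: [587.8, -169.3, 120.8]
eef_rot: [-0.169, -3.137, -0.0]
contact_force: [-0.1, 0.1, -0.6]
opening: 0.114
finger_force: 49.2
[ 587.81702636 -169.26163207  120.78212949] -3.2490886597197672
slot ((532.1957397460938, -172.30210876464844), (3.5734593868255615, 8.155477523803711), 82.9124526977539)
gold [ 537.9636  -173.13159]
gold [ 526.37    -171.70346]
[307 163]
tip exp [324.6367926  283.12999021]
```

View pics/w6c.png

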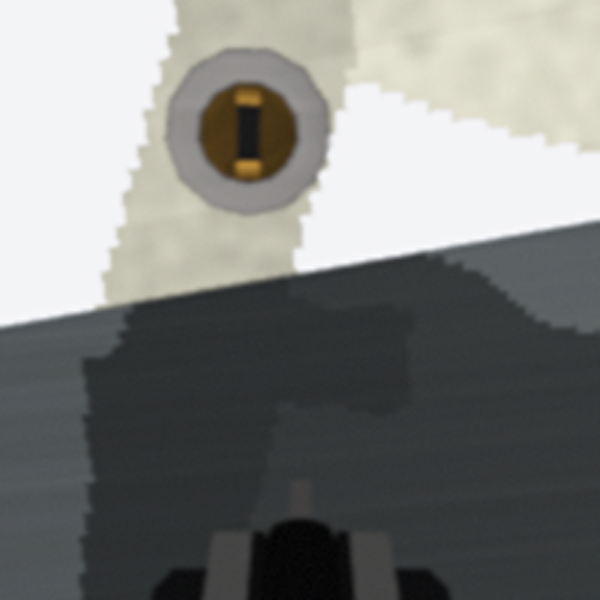

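The slot is still at -7.1°, so the lock is home and the bolt is in. The key's tip at (325,280) sits in the hand as before. Taking it back to the rail.

```bash
python3 -m crank '[[0,0,0,0.04,0],[0,-0.0998,0.4197,0.04,0.076],[0,-0.0998,0.4197,0.04,0.076],[0,-0.0998,0.4197,0.04,0.076],[0,-0.0998,0.4197,0.04,0.076],[0,-0.0998,0.4197,0.04,0.076],[0,-0.0998,0.4197,0.04,0.076],[0,-0.0998,0.4197,0.04,0.076],[0,-0.0998,0.4197,0.04,0.076],[0,-0.0998,0.4197,0.04,0.076]]'; python3 -m crank '[[0,0,0,-0.03,0],[0,0,0,-0.055,0],[0,0,0,-0.055,0],[0,0,0,-0.055,0]]'; python3 o.py
python3 - <<'E'
from h import *
print(manip.observe()['position']); s=snap('wrist','w7');print(manip.observe()['position']); a=proj(s,[488,250,70]).astype(int);print(a)
cv2.imwrite('pics/w7c.png',cv2.resize(cv2.imread('pics/w7.png')[a[1]-60:a[1]+60,a[0]-60:a[0]+60],None,fx=5,fy=5,interpolation=cv2.INTER_CUBIC))
E
```

```text
time: 22.98
position: [487.7, 249.8, 160.3]
eef_rot: [-0.049, -3.141, 0.001]
contact_force: [0.7, -0.6, -0.2]
opening: 0.109
finger_force: 49.2
time: 23.48
position: [488.9, 249.5, 106.1]
eef_rot: [0.052, 3.141, 0.0]
contact_force: [-0.3, 0.6, -1.3]
opening: 0.115
finger_force: 49.2
[-0.29463281  0.60775996 -1.30538339] [0.0309688  0.01204453 0.00892412] 3.108517169409497
[488.8640958  249.51960013 106.08712369]
[489.0263168  249.82742599 106.33550206]
[325 282]
```

View pics/w7c.png

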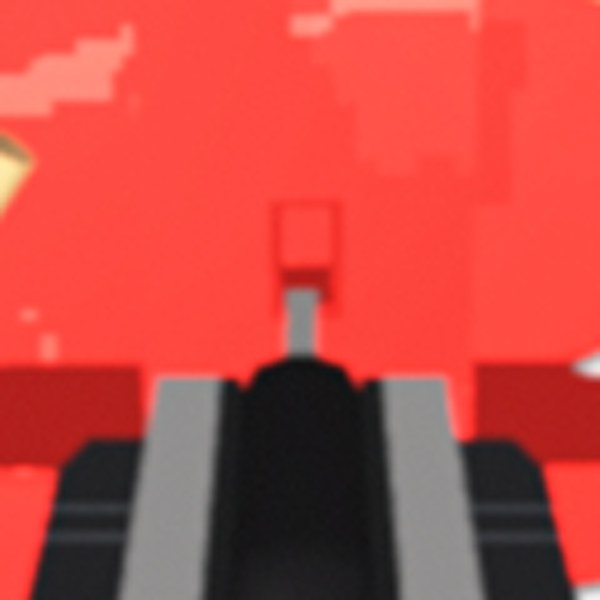

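The crop shows the slot at columns 275–338 from row 203, and the blade tip at columns 287–319, row 288. The key is close to aligned, so I check it in x by ray casting.

Run:
```python
from h import *
s=snap('wrist');p=manip.observe()['position'];print(p)
f=lambda c,r:(265+c/5-.4,222+r/5-.4)
print('slot near',onz(s,*f(306,203),62)[:2],'tip near',onz(s,*f(303,288),p[2]-32.8)[:2],'tip col on blade',onz(s,*f(303,330),p[2]-15)[:2])
```

```text
[489.03101937 250.04928714 106.38558754]
slot near [480.93320133 250.59846178] tip near [485.19979031 250.13517228] tip col on blade [481.41897912 250.22646287]
```

```bash
python3 -m crank '[[0,-0.0007,0.0004,-0.005,0],[0,-0.0007,0.0004,-0.010,0],[0,-0.0007,0.0004,-0.013,0],[0,-0.0007,0.0004,-0.016,0],[0,-0.0007,0.0004,-0.016,0]]'; python3 -m crank '[[0,0,0,-0.003,0],[0,0,0,-0.006,0],[0,0,0,-0.006,0]]'
```

```text
time: 24.2
position: [487.4, 250.6, 89.0]
eef_rot: [-0.05, -3.141, 0.0]
contact_force: [-0.7, -0.1, 0.4]
opening: 0.115
finger_force: 49.2
time: 24.58
position: [487.5, 250.6, 83.0]
eef_rot: [-0.05, -3.141, 0.0]
contact_force: [-0.3, 0.5, 0.6]
opening: 0.106
finger_force: 49.2
```

No resistance. Down to the shoulder.

```bash
python3 -m crank '[[0,0,0,-0.003,0],[0,0,0,-0.006,0],[0,0,0,-0.009,0],[0,0,0,-0.012,0],[0,0,0,-0.0125,0],[0,0,0,-0.0125,0]]'; python3 -m crank '[[0,0,0,-0.0006,0],[0,0,0,-0.0012,0],[0,0,0,-0.0012,0]]'
```

```text
time: 25.32
position: [487.6, 250.7, 70.8]
eef_rot: [-0.05, -3.141, 0.0]
contact_force: [-0.9, -0.5, -0.5]
opening: 0.111
finger_force: 49.2
time: 25.7
position: [487.7, 250.7, 69.9]
eef_rot: [0.05, 3.141, 0.0]
contact_force: [-0.7, -0.1, 5.3]
opening: 0.11
finger_force: 50.2
```

```bash
python3 -m crank '[[0.02,0,0,0,0],[0.04,0,0,0,0],[0.05,0,0,0,0],[0.05,0,0,0,0],[0.05,0,0,0.02,0],[0.05,0,0,0.06,0],[0.05,0,0,0.11,0],[0.05,0,0,0.132,0],[0.05,0,0,0.132,0],[0.05,0,0,0.132,0]]'
python3 - <<'E'
from h import *
s=snap('wrist','w8');im=s['pixels'];d=cv2.inRange(cv2.cvtColor(im,cv2.COLOR_RGB2HSV),(0,0,0),(180,255,70))
x0,y0=315,200
c=max(cv2.findContours(d[y0:275,x0:357],cv2.RETR_EXTERNAL,cv2.CHAIN_APPROX_NONE)[0],key=cv2.contourArea)+[x0,y0]
x,y,w,h=cv2.boundingRect(c);u=x+(w-1)/2;print((x,y,w,h),onz(s,u,y,104),onz(s,u,y+h-1,104),manip.observe()['position'])
E
```

```text
time: 26.95
position: [487.1, 250.5, 200.8]
eef_rot: [-0.05, -3.14, 0.001]
contact_force: [0.5, -1.3, -0.8]
opening: 0.586
finger_force: 0.0
(319, 215, 13, 45) [467.62127062 251.15666373 104.        ] [496.83681991 250.22779093 104.        ] [487.00441418 250.39647751 200.52828838]
```

```bash
python3 -c "
from rig import manip
print(manip.job_done())"
```

```text
the job is handed in; nothing more can be done
None
```

The lock was tried and the job is handed in at about 27 s: key pushed home, turned clockwise to its stop with the bolt seen out, turned back to home, drawn out and stood back in its slot within about 0.5 mm of where it started. The hand-in returned no verdict.

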